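# Fit the antenna selector's control shaft through its three bearings

### The arm

A 6-joint arm with a two-finger parallel gripper is mounted at the origin on the work surface. World frame = base frame: x ahead of the robot, y to its left, z up, the work surface at z = 0. Lengths are in m, angles in rad, forces in N, time in s.
With the tool pointing down it reaches from about 0.325 to 0.875 m from the base axis. Payload 4.4 kg.
Tool frame: the origin (TCP) lies between the finger pads; the fingertips stand 22 mm ahead of it and the grasp point (between the pads) lies 3 mm ahead of it; z points along the fingers, y is the line along which they close (so a half turn about z gives the same grasp; the last joint's range is limited). The gripper opens to 85 mm and grips with 20 to 120 N. Pads are 22 mm wide; open, the fingers measure 114 mm over their backs; the gripper's body (76 mm by 85 mm) begins 54 mm behind the grasp point. The pads swing forward as they close: fully open they stand 13 mm farther back than shut.
Start: joints at [-1.371, 0.207, 1.542, -0, 1.393, -0.15], TCP at [0.197, -0.54, 0.253] pointing down, gripper open.
Joint ranges: [-2.73, 2.73], [-0.86, 2.22], [0.23, 2.46], [-1.11, 4.25], [0.08, 2.63], [-2.82, 2.82]. Speed limits (rad/s): [2.79, 2.79, 3.14, 3.14, 3.14, 3.14].

### API

Orientations are given as a unit quaternion [x, y, z, w].
In Python, from bench import arm gives the robot as it stands. Calls block until the motion is done:
- arm.move_pose(position, orientation): joint-space move of the TCP to a pose.
- arm.move_linear(position, frame=None, speed=0.15, threshold=None): straight line of the TCP; frame=None keeps the orientation; speed is the mean speed in m/s. With threshold (N) it stops when the force on the tool has changed by that much, and returns True; else False.
- arm.set_joints(angles): joint-space move.
- arm.open() and arm.close_gripper(strength=None): open the fingers fully, or close them until they stop; strength is the grip in N (None keeps the last).
- arm.sleep(seconds).
- arm.ik(position, orientation): joint angles nearest the present ones, or None.
- arm.snapshot(name): name is "side" or "top" or "wrist"; returns a dict with "frame" (384x512x3 uint8, red, green, blue), "intrinsics" (3x3 intrinsics, pixels), "origin" and "rotation" of the camera in the world; the wrist camera has in their place "hand_eye" (4x4, takes a point from camera to tool coordinates, whose origin is the TCP and whose axes are the flange's). Camera axes: x right, y up, looking along -z (the intrinsics and any distortion apply to the point x, -y, -z); pixel columns grow to the right and rows downward; lengths in m; the calibration is good to about 2 mm. A picture is of the moment at which its call begins: read the wrist's pose just before it. There is no depth.
A pose or a line that the arm cannot do raises arm.IKError and nothing moves.
- arm.sign_off(): hands the job in; it is judged then, once.
Readings, each from a call of its own:
- arm.read_clock(): time.
- arm.read_joint_positions(): joint angles.
- arm.read_qvel(): joint speeds.
- arm.read_joint_efforts(): joint torques, N m.
- arm.read_eef_pos(): TCP position.
- arm.read_tcp_rot(): TCP orientation.
- arm.read_wrist_force(): force on the tool from outside, world axes, zero at the start.
- arm.read_moment(): the same for the moment, N m.
- arm.read_opening(): finger opening in m.
- arm.read_gripper_force(): force on a finger pad.
Only numpy, scipy, OpenCV 4.12 (cv2) and the standard library are available. Lean on these libraries where they do the work, as an engineer would, in place of code of your own. Each camera call takes 0.05 s, during which the arm holds its last target. There are 200 camera calls.

### The job

Take the control shaft with the black knob out of the clear stand and thread it through the three bearings of the antenna selector chassis: the front panel, the middle block and the switch box. Then push it fully home against the stiff coupling inside the switch box, until the knob sits up against the front panel, and let go of it. The bearings are not exactly where the chassis would have them, so feel for the holes and work gently, never forcing the shaft, and leave everything else on the table where it is.

Things in the scene. Friction and masses are not known exactly. Their poses are not given: they have to be found in the camera images.
- shaft: Loose control shaft, 60 to 90 g: a black knob, cylinder 32 mm in diameter, 32 mm long, and on the same axis a plain aluminium rod, 10 mm in diameter, 140 mm long, out of one face. Origin: middle of the knob, on the axis; x runs along the axis to the rod's tip. At the start it lies level in the clear stand, axis 55 mm above the table. Grip the knob from above, fingers closing across the axis.
- tip (a point): The rod's tip, on the axis, 156 mm along x from the middle of the knob. Its last 3.5 mm taper from 10 to 6.6 mm in diameter. If the knob is gripped loosely, the rod's weight makes the tip droop a few mm: grip firmly (70 N or more).
- stand: Clear acrylic stand, fixed: base 135 x 60 x 6 mm, two uprights 6 mm thick, 60 mm wide, tops at 65 mm, at x = 22 and 122 mm, each with a slot 14 mm wide, open upwards, floor at 50 mm, in which the rod lies. Origin on the table below the middle of the knob as it lies at the start; x runs along the rod to its tip. Lift the shaft 20 mm or more straight up to clear it.
- chassis: Antenna selector chassis, fixed, base plate 180 x 130 x 8 mm with a row of three bearings. Origin on the table below the front panel's front face, in the middle of the base; x points the way the shaft goes in, square to the panel; z up. The row is clamped rigidly in slots up to 15 mm to either side (along y) of the base's middle: the pose does not tell this offset; see or feel it.
- row_mid (a point): Point on the chassis at x = 0, y = 0, 60 mm above the table: where the first hole would be if the row stood in the middle of the base (its axes as the chassis). The three holes are in line, level, parallel to x, 60 mm above the table, 12 mm in diameter, mouths flared by 2 mm. More than 25 N between shaft and chassis does damage.
- box_mid (a point): Point on the chassis at x = 96 mm, y = 0, z = 60 mm, at the front of the switch box (moves not with the row's offset). Along chassis x: front panel 0 to 8 mm (90 mm wide, top at 88 mm), middle block 46 to 58 (top at 82 mm), switch box 96 to 160 (60 mm wide, top at 90 mm, front wall 8 mm thick); inside it the coupling's flat face waits at 131.5 mm.
- coupling (a joint): The stiff coupling inside the switch box, out of sight: how far it has been pushed back along chassis x, m. 0 at the start, stop at 0.010; slides against about 5 N of friction and stays where it is left. The knob's face meets the front panel at 0.0085.
- radio: Yellow handheld radio, 115 mm tall, with a stub aerial; bystander, origin at the middle of its underside.
- hex_set: Hex keys in a plastic holder, 85 mm long; bystander, origin at the middle of its underside.
- spare_knob: Spare black knob 40 mm wide, no rod; bystander, origin at the middle of its underside.
- screwdriver: Screwdriver lying near the robot; bystander, origin at the middle of its underside.
- mug: White mug; bystander, origin at the middle of its underside.
- tin: Small tin, 60 mm wide, 70 mm high; bystander, origin at the middle of its underside.
- spanner: Spanner lying flat between stand and chassis; bystander, origin at the middle of its underside.
Not all that is in view belongs to the job. Of the things like the shaft, leave any that is green; of the rest the smaller one is meant.

How it is judged:
On the way, in this order (a step that is already met when the one before it is completed fails the run):
1. the tip is through the front panel's hole (x of tip in the frame of chassis between 0.012 and 0.05 m and z of tip in the frame of chassis between 0.054 and 0.066 m and angle between the x axis of shaft and the x axis of chassis, either way round below 0.15 rad), for 0.05 s.
2. the tip is through the middle block's hole (x of tip in the frame of chassis between 0.062 and 0.1 m and z of tip in the frame of chassis between 0.056 and 0.064 m), for 0.05 s.
3. the tip is through the switch box's wall (x of tip in the frame of chassis above 0.108 m and z of tip in the frame of chassis between 0.056 and 0.064 m), for 0.05 s.
At the end, for the whole second after the job is handed in: The shaft lies in all three bearings, in line with them (within 0.05 rad), its tip within 3.5 mm of fully home (knob against the front panel), the coupling pushed back by at least 5.5 mm, the shaft released and at rest (value of joint coupling above 0.0055 m and x of tip in the frame of chassis above 0.1365 m and angle between the x axis of shaft and the x axis of chassis, either way round below 0.05 rad and height (world z) of shaft between 0.053 and 0.067 m and linear speed of shaft below 0.01 m/s and contact force between the fingers and shaft below 0.1 N); the robot touches nothing.
It fails at once if the shaft is forced: more than 25 N between shaft and chassis (contact force between shaft and chassis above 25 N).
It fails at once if the robot itself pushes on the chassis with more than 15 N (contact force between the arm and chassis above 15 N).
It fails at once if the fingers push on the chassis with more than 15 N (contact force between the fingers and chassis above 15 N).
It fails at once if a bystander is moved by more than 20 mm (distance of any of radio, hex_set, spare_knob, screwdriver, mug, tin, spanner from where it was at the start of the episode above 0.02 m).
It also fails if it takes over 72 s, if anything falls off the work surface, if the arm or the gripper's body presses on something with over 40 N, if the wrist force passes 120 N, or if a joint passes its speed limit or range.

## Working session

There is one attempt and no reset: what is moved stays moved. The work goes in short steps, each a Python script; the robot and the scene stay as the last script left them, time stands still between calls to the robot, and variables do not carry over. Pictures are saved under pics/ and viewed, at most 10 in all, crops included, and the job is handed in when it is done.

```bash
mkdir -p pics; python3 - <<'E'
from bench import arm
import cv2,pickle
for n in("side","top"):
    s=arm.snapshot(n); pickle.dump(s,open(n+'.pkl','wb')); cv2.imwrite(f'pics/{n}0.png',cv2.resize(s['frame'][:,:,::-1],None,fx=1.5625,fy=1.5625,interpolation=cv2.INTER_CUBIC))
    print({k:v for k,v in s.items() if k!='frame'})
print(arm.read_clock(),arm.read_tcp_rot())
E
```

```text
{'intrinsics': array([[471.62917626,   0.        , 244.7488751 ],
       [  0.        , 471.62917626, 192.18820046],
       [  0.        ,   0.        ,   1.        ]]), 'origin': array([0.08222531, 0.91359784, 0.81134564]), 'rotation': array([-0.10933353,  0.42400572,  0.87301811, -0.21472005])}
{'intrinsics': array([[476.30679367,   0.        , 256.71855513],
       [  0.        , 476.30679367, 193.83453427],
       [  0.        ,   0.        ,   1.        ]]), 'origin': array([0.18471403, 0.07752115, 1.56205846]), 'rotation': array([-0.07937741,  0.07657679,  0.70330392, -0.70228115])}
0.1 [ 9.84746335e-01  1.73992731e-01 -3.25769633e-05 -1.08866830e-03]
```

View pics/top0.png

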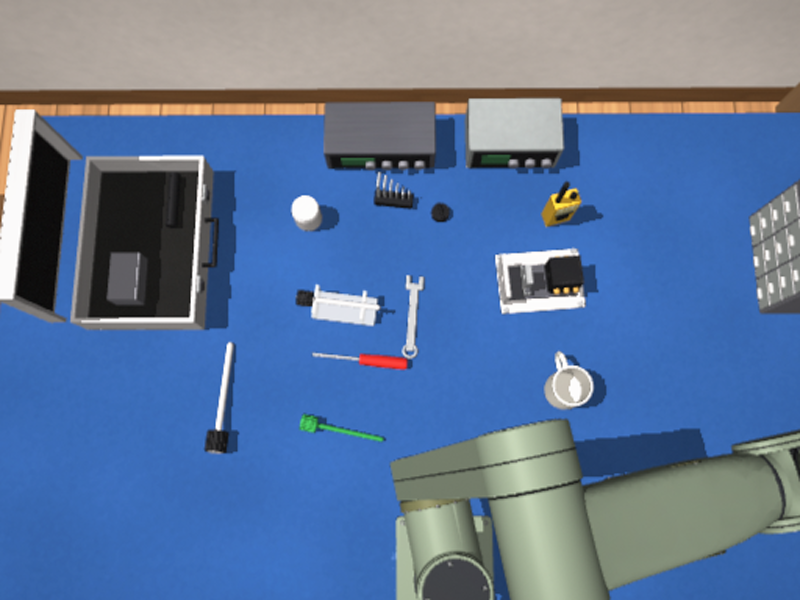

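View pics/side0.png

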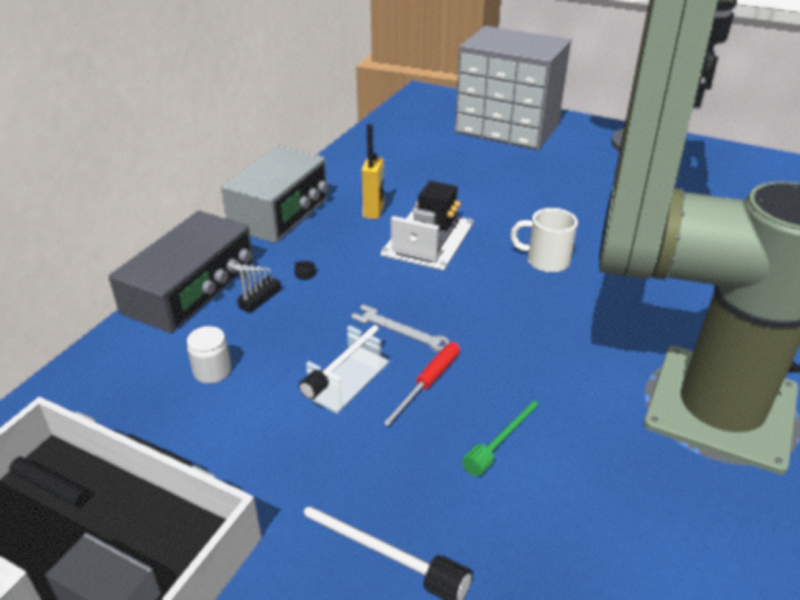

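Candidates for the shaft, in the top view (800 px): stand shaft with black knob (304,298), larger white rod with black knob (217,440), green one (310,424). The green one is out, and of the other two the stand one is smaller, so I choose that one. The chassis plate corners are at (496,254), (579,249), (586,307) and (503,313).

```bash
cat > h.py <<'E'
import numpy as np,pickle,cv2
from scipy.spatial.transform import Rotation as R
def cam(s,T=None):
    if 'origin' in s: return np.array(s['origin']),R.from_quat(s['rotation']).as_matrix(),s['intrinsics']
    M=T@s['hand_eye']; return M[:3,3],M[:3,:3],s['intrinsics']
def ray(c,uv,z):
    o,Rm,K=c; d=np.linalg.inv(K)@[uv[0],uv[1],1]; d=Rm@(d*[1,-1,-1]); return o+d*(z-o[2])/d[2]
def proj(c,P):
    o,Rm,K=c; p=(np.atleast_2d(P)-o)@Rm*[1,-1,-1]; q=p@K.T; return q[:,:2]/q[:,2:]
def tcpT(arm):
    T=np.eye(4); T[:3,:3]=R.from_quat(arm.read_tcp_rot()).as_matrix(); T[:3,3]=arm.read_eef_pos(); return T
def down(th): # tool z down, tool y (closing) along heading th+90deg; tool x along heading th
    x=np.array([np.cos(th),np.sin(th),0]); z=np.array([0,0,-1.]); return R.from_matrix(np.c_[x,np.cross(z,x),z]).as_quat()
E
python3 - <<'E'
from h import *
from bench import arm
t=cam(pickle.load(open('top.pkl','rb')));s=cam(pickle.load(open('side.pkl','rb')))
k=1.5625
f=lambda c,p,z:np.round(ray(c,np.array(p)/k,z),4)
print('plate',*[f(t,p,.008) for p in((496,254),(579,249),(586,307),(503,313))])
print('plate side',*[f(s,p,.008) for p in((383,255),(440,266),(473,224))])
print('knob',f(t,(304,298),.055),f(s,(314,385),.055),'tip',f(t,(368,302),.055),f(s,(376,330),.055))
print('hole side',f(s,(413,238),.06))
sn=arm.snapshot('wrist');print(sn['hand_eye'],sn['intrinsics'])
for th in(-np.pi/2,np.pi/2): print(th,arm.ik([.45,.2,.25],down(th)),arm.ik([.45,-.2,.25],down(th)))
E
```

```text
plate [ 0.6422 -0.1226  0.008 ] [ 0.6531 -0.3032  0.008 ] [ 0.5241 -0.3112  0.008 ] [ 0.5113 -0.1337  0.008 ]
plate side [ 0.6332 -0.115   0.008 ] [ 0.5209 -0.1317  0.008 ] [ 0.5221 -0.2966  0.008 ]
knob [0.5341 0.2853 0.055 ] [0.5348 0.285  0.055 ] tip [0.5253 0.1521 0.055 ] [0.5132 0.1351 0.055 ]
hole side [ 0.5739 -0.1228  0.06  ]
[[-9.41402493e-04  9.54433955e-01  2.98420741e-01  7.80174364e-02]
 [ 9.99999423e-01  7.44171994e-04  7.74540432e-04 -5.65672969e-04]
 [ 5.17171330e-04  2.98421298e-01 -9.54434105e-01 -1.20144919e-01]
 [ 0.00000000e+00  0.00000000e+00  0.00000000e+00  1.00000000e+00]] [[277.34654832   0.         255.88076528]
 [  0.         277.34654832 194.94951585]
 [  0.           0.           1.        ]]
-1.5707963267948966 None [-5.94176493e-01  3.23228283e-02  1.74268752e+00 -4.44089210e-16
  1.36658230e+00  2.54741616e+00]
1.5707963267948966 [ 2.42272166e-01  3.23228283e-02  1.74268752e+00 -4.44089210e-16
  1.36658230e+00  2.42272166e-01] [-5.94176493e-01  3.23228283e-02  1.74268752e+00 -4.44089210e-16
  1.36658230e+00 -5.94176493e-01]
```

```bash
python3 - <<'E'
from h import *
from bench import arm
def shot(n):
    T=tcpT(arm); s=arm.snapshot('wrist'); pickle.dump((s,T),open(n+'.pkl','wb')); cv2.imwrite(f'pics/{n}.png',cv2.resize(s['frame'][:,:,::-1],None,fx=1.5625,fy=1.5625,interpolation=cv2.INTER_CUBIC))
th=np.deg2rad(94)
def tilt(a): return (R.from_euler('x',-a,degrees=True)*R.from_quat(down(th))).as_quat()
arm.move_pose([.58,-.2,.27],down(th)); shot('w_chtop')
for a,p in((35,[.58,-.02,.18]),(25,[.58,0,.2]),(15,[.58,-.03,.17])):
    try: arm.move_pose(p,tilt(a)); print(a); break
    except arm.IKError: pass
shot('w_chfront')
arm.move_pose([.53,.2,.25],down(th)); shot('w_shaft')
print(arm.read_clock(), arm.read_wrist_force())
a,b=[cv2.imread(f'pics/{n}.png') for n in('w_chtop','w_chfront')]
E
```

```text
35
3.9167 [-0.03826548 -0.04002956 -0.44471768]
```

View pics/w_chtop.png

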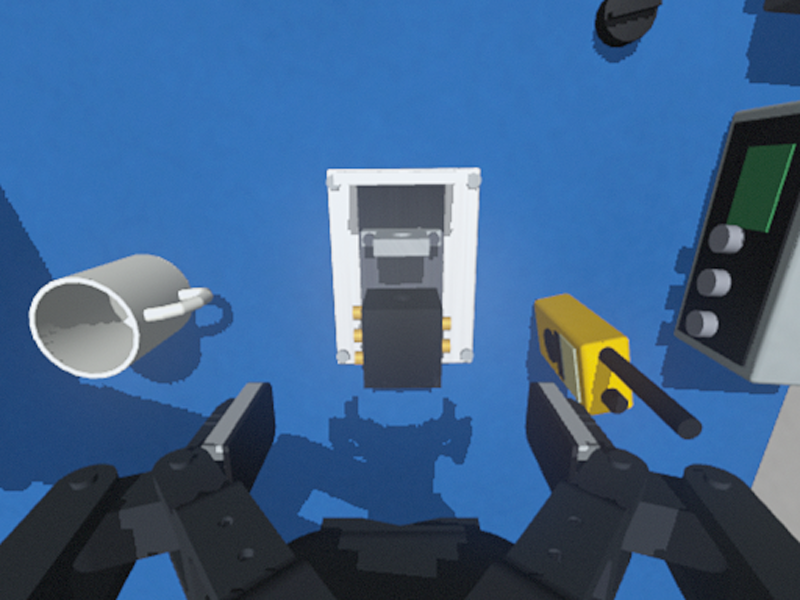

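View pics/w_chfront.png

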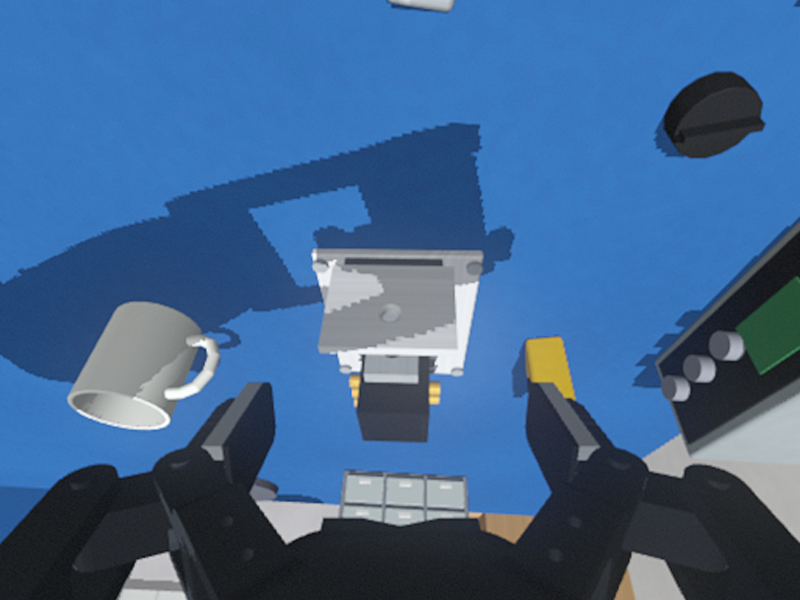

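View pics/w_shaft.png

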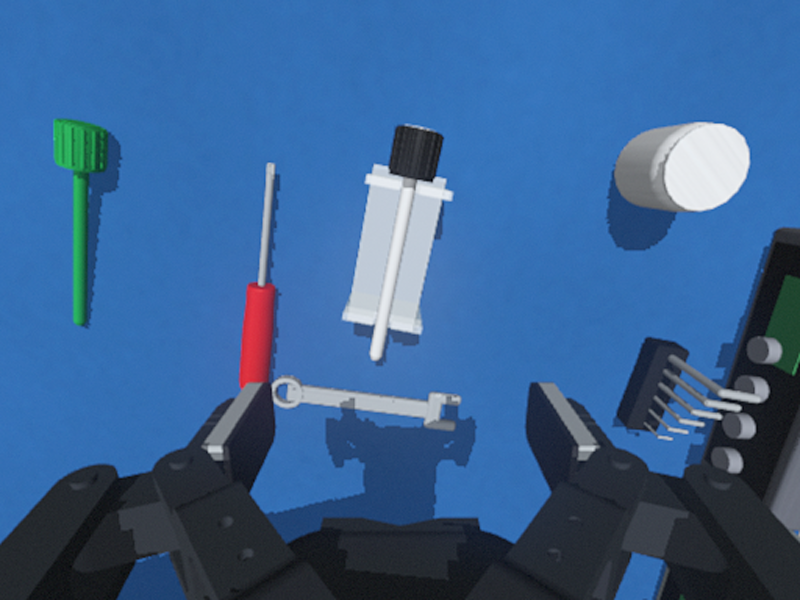

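w_chtop shows the plate corners at (328,170), (481,168), (475,362) and (338,362). In w_chfront the hole is at (391,313), with the panel top corners at (319,351) and (453,346). w_shaft confirms the shaft in the clear stand: knob at (416,152), tip at (376,357). One enlarged composite comes next, for precise pixels.

```bash
python3 - <<'E'
import pickle,cv2,numpy as np
f=lambda n:pickle.load(open(n+'.pkl','rb'))[0]['frame'][:,:,::-1]
a=f('w_chfront')[152:252,197:317]; b=f('w_shaft')[74:240,215:295]; c=f('w_chtop')[100:200,200:316]
up=lambda i,k:cv2.resize(i,None,fx=k,fy=k,interpolation=cv2.INTER_NEAREST)
o=np.zeros((600,800,3),np.uint8)
A=up(a,3.0);C=up(c,3.0);B=up(b,3.5)
o[:300,:360]=A;o[300:600,:348]=C;o[:581,400:680]=B
cv2.imwrite('pics/crop.png',o)
E
```

```text
(no output)
```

View pics/crop.png

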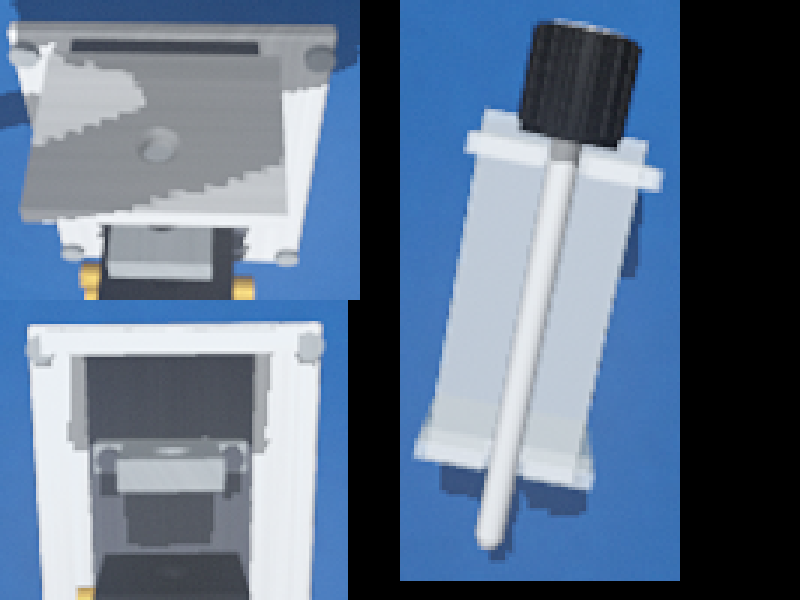

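```bash
cat > fit.py <<'E'
from h import *
from scipy.optimize import least_squares
L=lambda n:pickle.load(open(n+'.pkl','rb'))
s,T=L('w_chfront');cf=cam(s,T);s,T=L('w_chtop');ct=cam(s,T);s,T=L('w_shaft');cs=cam(s,T)
tp=cam(pickle.load(open('top.pkl','rb')));sd=cam(pickle.load(open('side.pkl','rb')))
A=lambda x,y:np.array([x/3+197-.33,y/3+152-.33]);C=lambda x,y:np.array([x/3+200-.33,(y-300)/3+100-.33]);B=lambda x,y:np.array([(x-400)/3.5+215-.33,y/3.5+74-.33]);D=lambda x,y:np.array([x,y])/1.5625-.3
# obs: cam,uv,(X, yplate or row, y, z) ; front: left in img = chassis -y? x dir=-Y world, z up -> chassis y = +X world (right)
w=.065;obs=[(cf,A(22,217),0,1,-.045,.088),(cf,A(288,213),0,1,.045,.088),(cf,A(48,57),0,1,-.045,.008),(cf,A(280,57),0,1,.045,.008),(cf,A(157,146),0,1,0,.06),
(cf,A(10,26),'f',0,-w,.008),(cf,A(335,27),'f',0,w,.008),(ct,C(28,325),'f',0,-w,.008),(ct,C(322,322),'f',0,w,.008),(ct,D(475,362),'b',0,w,.008),(ct,D(338,362),'b',0,-w,.008),
(sd,D(413,238),0,1,0,.06)]
def res(p,full=False):
    x,y,th,off,a=p;ex=np.array([np.cos(th),np.sin(th),0]);ey=np.array([-ex[1],ex[0],0]);r=[]
    for c,uv,X,row,Y,z in obs:
        X={'f':a,'b':a+.18}.get(X,X) if isinstance(X,str) else X
        r.append(proj(c,np.array([x,y,0])+ex*X+ey*(Y+row*off)+[0,0,z])[0]-uv)
    return np.array(r) if full else np.ravel(r)
q=least_squares(res,[.58,-.13,np.deg2rad(-86),0,-.01],loss='soft_l1')
print(q.x,np.rad2deg(q.x[2]));print(res(q.x,True).round(1))
k,t=ray(cs,B(565,162),.055),ray(cs,B(488,547),.055);d=t-k
print('shaft',k,t,np.linalg.norm(d),np.rad2deg(np.arctan2(d[1],d[0])))
u=d/np.linalg.norm(d);print('knob mid from tip',t-.156*u, 'img',ray(cs,B(588,33),.065),ray(cs,B(568,142),.068))
E
python3 fit.py
```

```text
[ 0.57885387 -0.12845813 -1.48683279 -0.00281504 -0.00726644] -85.18924372235094
[[-0.3 -0.2]
 [-0.2  2.8]
 [ 1.3 -4.1]
 [-0.3 -3.4]
 [ 0.2  1.9]
 [-1.4  1.8]
 [ 1.6  2.4]
 [-0.5 -0.8]
 [ 0.5 -1.5]
 [-0.8 -0.2]
 [ 0.6  1.1]
 [ 0.5 -0.9]]
shaft [0.53411466 0.26351758 0.055     ] [0.51651363 0.13033444 0.055     ] 0.13434116013984743 -97.52839173327041
knob mid from tip [0.53695235 0.28498973 0.055     ] img [0.53793197 0.300685   0.065     ] [0.53428346 0.26983545 0.068     ]
```

The shaft and chassis fit the given sizes (rod 134 mm visible, plate 181 x 131). Next I grasp, lift, carry the shaft to 30 mm before the panel and look.

```bash
python3 - <<'E'
from h import *
from bench import arm
th=np.deg2rad(82.5); q=down(th)
arm.move_pose([.537,.285,.14],q)
arm.move_linear([.537,.285,.058],speed=.12,threshold=8)
arm.close_gripper(100); print('open',arm.read_opening(),arm.read_gripper_force(),arm.read_eef_pos())
arm.move_linear([.537,.285,.12],speed=.08)
yaw=-1.4868; ex=np.array([np.cos(yaw),np.sin(yaw),0]); hole=np.array([.5761,-.1287,.06])
k=hole+ex*(-.156-.03); k[2]=.12
arm.move_pose(k,down(yaw+np.pi))
k[2]=.063; arm.move_linear(k,speed=.1)
print(arm.read_eef_pos(),k,arm.read_wrist_force(),arm.read_moment(),arm.read_clock())
T=tcpT(arm); s=arm.snapshot('wrist'); pickle.dump((s,T),open('w_pre.pkl','wb')); f=s['frame'][:,:,::-1]
s2=arm.snapshot('side');pickle.dump(s2,open('side2.pkl','wb'));g=s2['frame'][:,:,::-1]
o=np.zeros((600,800,3),np.uint8)
o[:,:400]=cv2.resize(f[120:320,190:323],(400,600),interpolation=cv2.INTER_CUBIC)
o[:,400:]=cv2.resize(g[90:240,210:310],(400,600),interpolation=cv2.INTER_CUBIC)
cv2.imwrite('pics/pre.png',o)
E
```

```text
open 0.029743348463025062 98.2286274433136 [0.53735964 0.28513457 0.05865266]
[0.56087517 0.05696117 0.06321627] [0.56049505 0.05664424 0.063     ] [-0.40944196  0.08379882  0.79348005] [ 0.04396011 -0.00620997  0.06919967] 8.4833
```

View pics/pre.png

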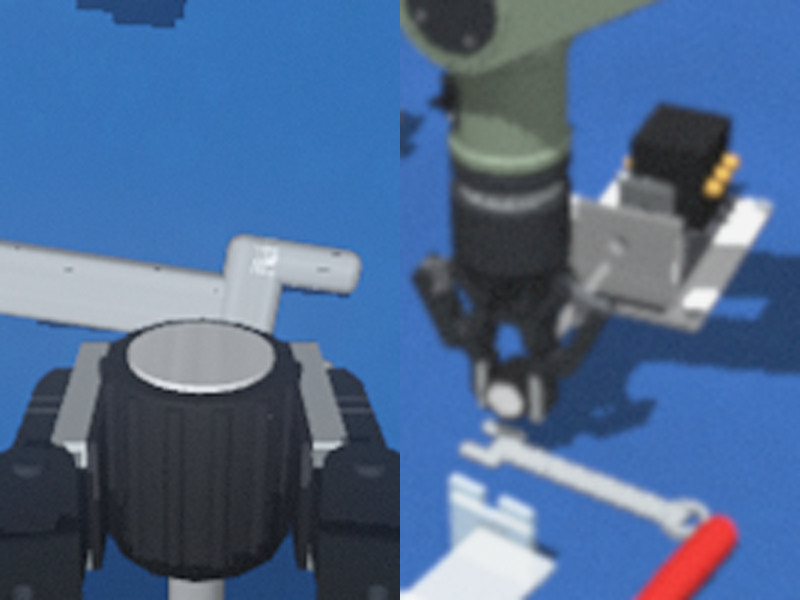

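```bash
python3 - <<'E'
from h import *
s,T=pickle.load(open('w_pre.pkl','rb'));cw=cam(s,T);s2=pickle.load(open('side2.pkl','rb'));cs=cam(s2)
yaw=-1.4868; ex=np.array([np.cos(yaw),np.sin(yaw),0]); hole=np.array([.5761,-.1287,.06]); tip=T[:3,3]+ex*.156-[0,0,.003]
print('exp tip',tip,proj(cs,tip),proj(cw,tip),'hole',proj(cs,hole),proj(cw,hole), 'knobface',proj(cs,tip-ex*.172))
f=s['frame'][:,:,::-1];g=s2['frame'][:,:,::-1]
o=np.zeros((600,800,3),np.uint8)
o[:,:400]=cv2.resize(f[300:384,228:284],(400,600),interpolation=cv2.INTER_NEAREST)
o[:400,400:]=cv2.resize(g[130:180,235:285],(400,400),interpolation=cv2.INTER_NEAREST)
cv2.imwrite('pics/pre2.png',o)
E
```

```text
exp tip [ 0.5739632  -0.09848884  0.06021627] [[260.58095927 156.41371214]] [[253.85709193 470.6529678 ]] hole [[264.54164951 151.13481682]] [[253.39780786 498.42867677]] knobface [[236.22074976 190.55653753]]
```

View pics/pre2.png

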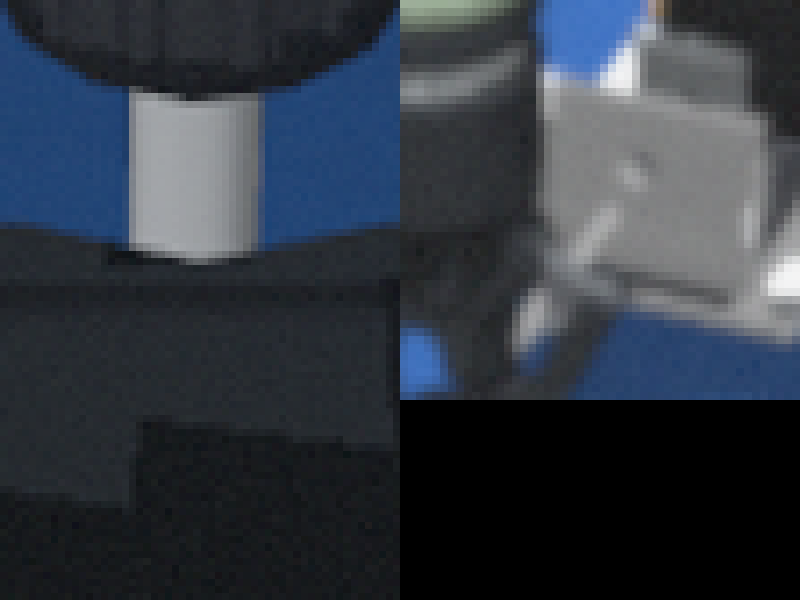

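The side view puts the tip at native (261.4,156), against (260.6,156.4) expected, and the hole at (264.4,151.5), against (264.5,151.1) expected. They agree, so I start inserting gently with force-guided steps.

```bash
cat > ins.py <<'E'
from h import *
from bench import arm
import json,os
hole=np.array([.5761,-.1287,.06])
def load():
    if os.path.exists('st.json'): return json.load(open('st.json'))
    return dict(x=-.03,lat=0.,z=0.,yaw=-1.4868,pitch=0.,f0=None,m0=None)
def pose(s):
    y=s['yaw'];ex=np.array([np.cos(y),np.sin(y),0]);ey=np.array([-ex[1],ex[0],0])
    # axis nominal -1.4868; knob pose along nominal axis
    n=-1.4868;nx=np.array([np.cos(n),np.sin(n),0]);ny=np.array([-nx[1],nx[0],0])
    p=hole+nx*(s['x']-.156)+ny*s['lat']+[0,0,.003+s['z']]
    q=(R.from_rotvec(ey*s['pitch'])*R.from_quat(down(y+np.pi))).as_quat()
    return p,q,nx,ny
def sense(s):
    _,_,nx,ny=pose(s);F=np.mean([arm.read_wrist_force() for _ in range(3)],0);M=np.array(arm.read_moment())
    if s['f0'] is None: s['f0']=F.tolist();s['m0']=M.tolist()
    F=F-s['f0'];M=M-s['m0']; B=np.array([nx,ny,[0,0,1]]); return B@F,B@M
def insert(s,xend,step=.003,speed=.03,stop=7,gl=5e-5,gy=0.,gp=0.,verbose=True,th=6):
    while s['x']<xend-1e-6:
        s['x']=min(s['x']+step,xend)
        p,q,_,_=pose(s); hit=arm.move_linear(p,frame=q,speed=speed,threshold=th); F,M=sense(s)
        if verbose: print(f"x={s['x']*1e3:.1f} lat={s['lat']*1e3:.2f} z={s['z']*1e3:.2f} yaw={np.rad2deg(s['yaw']):.2f} pit={np.rad2deg(s['pitch']):.2f} F={F.round(1)} M={M.round(2)} {'hit' if hit else ''} t={arm.read_clock():.1f}")
        s['lat']+=np.clip(gl*F[1],-3e-4,3e-4);s['z']+=np.clip(gl*F[2],-3e-4,3e-4)
        s['yaw']+=np.clip(gy*M[2],-.004,.004);s['pitch']+=np.clip(gp*M[1],-.004,.004)
        if -F[0]>stop or hit: print('STOP'); break
    json.dump(s,open('st.json','w')); return s
E
python3 - <<'E'
from ins import *
s=load();sense(s)
p,q,nx,ny=pose(dict(s,x=-.008));arm.move_linear(p,frame=q,speed=.05,threshold=5);s['x']=-.008
print('free',sense(s),(np.array(arm.read_eef_pos())-p).round(4))
s['f0']=None;sense(s);insert(s,.03)
E
```

```text
free (array([-0.58645649,  0.66286482, -0.41231235]), array([-0.0684931 ,  0.01862912, -0.03145617])) [-0.     -0.0004 -0.    ]
x=-5.0 lat=0.00 z=0.00 yaw=-85.19 pit=0.00 F=[ 0.4 -0.6  0.3] M=[0.12 0.03 0.06]  t=9.4
x=-2.0 lat=-0.03 z=0.01 yaw=-85.19 pit=0.00 F=[-0.2 -0.4  0.9] M=[0.1  0.01 0.04]  t=9.7
x=1.0 lat=-0.05 z=0.06 yaw=-85.19 pit=0.00 F=[ 0.3 -0.2  0.6] M=[ 0.11 -0.09  0.05]  t=9.9
x=4.0 lat=-0.06 z=0.09 yaw=-85.19 pit=0.00 F=[ 0.4 -0.5 -0.1] M=[ 0.16 -0.06  0.07]  t=10.2
x=7.0 lat=-0.09 z=0.08 yaw=-85.19 pit=0.00 F=[ 0.4 -0.7  0.2] M=[ 0.15 -0.08  0.17]  t=10.4
x=10.0 lat=-0.12 z=0.09 yaw=-85.19 pit=0.00 F=[0.6 0.2 0.2] M=[ 0.11 -0.05  0.12]  t=10.7
x=13.0 lat=-0.11 z=0.10 yaw=-85.19 pit=0.00 F=[ 0.7 -0.5  0.4] M=[ 0.14 -0.1   0.15]  t=10.9
x=16.0 lat=-0.14 z=0.12 yaw=-85.19 pit=0.00 F=[ 0.9  1.3 -0.3] M=[ 0.09 -0.1   0.14]  t=11.2
x=19.0 lat=-0.07 z=0.11 yaw=-85.19 pit=0.00 F=[ 0.2 -0.3  0.7] M=[ 0.16 -0.07  0.12]  t=11.4
x=22.0 lat=-0.09 z=0.15 yaw=-85.19 pit=0.00 F=[-0.6 -0.1  0.1] M=[ 0.15 -0.06  0.05]  t=11.7
x=25.0 lat=-0.09 z=0.15 yaw=-85.19 pit=0.00 F=[ 0.5 -0.6 -0.1] M=[ 0.13 -0.08  0.04]  t=11.9
x=28.0 lat=-0.12 z=0.15 yaw=-85.19 pit=0.00 F=[ 0.9 -0.6  0.5] M=[ 0.16 -0.06  0.13]  t=12.2
x=30.0 lat=-0.15 z=0.17 yaw=-85.19 pit=0.00 F=[-0.2 -0.2  0.1] M=[ 0.11 -0.11  0.07]  t=12.4
```

```bash
sed -i "s/    F=F-s\['f0'\];/    F=F-s['f0'];F=np.sign(F)*np.maximum(abs(F)-1,0);/" ins.py
python3 - <<'E'
from ins import *
s=load();insert(s,.076)
E
```

```text
x=33.0 lat=-0.16 z=0.17 yaw=-85.19 pit=0.00 F=[0. 0. 0.] M=[ 0.06 -0.08  0.06]  t=12.7
x=36.0 lat=-0.16 z=0.17 yaw=-85.19 pit=0.00 F=[ 0.   0.  -0.4] M=[ 0.04 -0.02  0.02]  t=12.9
x=39.0 lat=-0.16 z=0.15 yaw=-85.19 pit=0.00 F=[0. 0. 0.] M=[ 0.05 -0.04  0.07]  t=13.2
x=42.0 lat=-0.16 z=0.15 yaw=-85.19 pit=0.00 F=[0. 0. 0.] M=[ 0.07 -0.    0.02]  t=13.4
x=45.0 lat=-0.16 z=0.15 yaw=-85.19 pit=0.00 F=[0. 0. 0.] M=[ 0.07 -0.01  0.05]  t=13.7
x=48.0 lat=-0.16 z=0.15 yaw=-85.19 pit=0.00 F=[0. 0. 0.] M=[ 0.07 -0.01  0.03]  t=13.9
x=51.0 lat=-0.16 z=0.15 yaw=-85.19 pit=0.00 F=[-0.  -0.4  0. ] M=[ 0.11 -0.07  0.12]  t=14.2
x=54.0 lat=-0.18 z=0.15 yaw=-85.19 pit=0.00 F=[0. 0. 0.] M=[ 0.12 -0.02  0.06]  t=14.4
x=57.0 lat=-0.18 z=0.15 yaw=-85.19 pit=0.00 F=[0. 0. 0.] M=[ 0.03 -0.06  0.09]  t=14.7
x=60.0 lat=-0.18 z=0.15 yaw=-85.19 pit=0.00 F=[0. 0. 0.] M=[ 0.08 -0.06  0.12]  t=14.9
x=63.0 lat=-0.18 z=0.15 yaw=-85.19 pit=0.00 F=[0. 0. 0.] M=[ 0.04 -0.07  0.09]  t=15.2
x=66.0 lat=-0.18 z=0.15 yaw=-85.19 pit=0.00 F=[0. 0. 0.] M=[ 0.04 -0.09  0.11]  t=15.4
x=69.0 lat=-0.18 z=0.15 yaw=-85.19 pit=0.00 F=[0. 0. 0.] M=[ 0.15 -0.04  0.03]  t=15.7
x=72.0 lat=-0.18 z=0.15 yaw=-85.19 pit=0.00 F=[0. 0. 0.] M=[ 0.04 -0.06  0.05]  t=15.9
x=75.0 lat=-0.18 z=0.15 yaw=-85.19 pit=0.00 F=[0. 0. 0.] M=[ 0.02 -0.01  0.06]  t=16.2
x=76.0 lat=-0.18 z=0.15 yaw=-85.19 pit=0.00 F=[0. 0. 0.] M=[ 0.06 -0.03  0.03]  t=16.4
```

```bash
python3 - <<'E'
from ins import *
s=load();insert(s,.126,step=.002,th=5,stop=4)
s2=arm.snapshot('side');cv2.imwrite('pics/mid.png',cv2.resize(s2['frame'][90:240,210:310,::-1],(400,600),interpolation=cv2.INTER_CUBIC))
E
```

```text
x=78.0 lat=-0.18 z=0.15 yaw=-85.19 pit=0.00 F=[-0.  -0.1  0. ] M=[0.11 0.   0.08]  t=16.7
x=80.0 lat=-0.18 z=0.15 yaw=-85.19 pit=0.00 F=[-0.  -0.1  0. ] M=[ 0.03 -0.02 -0.01]  t=16.9
x=82.0 lat=-0.19 z=0.15 yaw=-85.19 pit=0.00 F=[0. 0. 0.] M=[0.07 0.01 0.01]  t=17.2
x=84.0 lat=-0.19 z=0.15 yaw=-85.19 pit=0.00 F=[0. 0. 0.] M=[ 0.05 -0.04  0.04]  t=17.4
x=86.0 lat=-0.19 z=0.15 yaw=-85.19 pit=0.00 F=[-0.  -0.2  0. ] M=[0.   0.04 0.01]  t=17.7
x=88.0 lat=-0.20 z=0.15 yaw=-85.19 pit=0.00 F=[ 0.1 -0.   0. ] M=[0.01 0.03 0.04]  t=17.9
x=90.0 lat=-0.20 z=0.15 yaw=-85.19 pit=0.00 F=[0. 0. 0.] M=[ 0.05 -0.06  0.11]  t=18.2
x=92.0 lat=-0.20 z=0.15 yaw=-85.19 pit=0.00 F=[0. 0. 0.] M=[0.09 0.01 0.06]  t=18.4
x=94.0 lat=-0.20 z=0.15 yaw=-85.19 pit=0.00 F=[-0.  -0.3  0. ] M=[ 0.05 -0.02  0.06]  t=18.7
x=96.0 lat=-0.22 z=0.15 yaw=-85.19 pit=0.00 F=[-0. -0.  0.] M=[ 0.07 -0.03 -0.04]  t=18.9
x=98.0 lat=-0.22 z=0.15 yaw=-85.19 pit=0.00 F=[-0.  -0.4  0. ] M=[ 0.1  -0.01  0.03]  t=19.2
x=100.0 lat=-0.24 z=0.15 yaw=-85.19 pit=0.00 F=[-0.  -0.2  0. ] M=[ 0.08 -0.03  0.04]  t=19.4
x=102.0 lat=-0.25 z=0.15 
[... 433 characters left out ...]
.15 yaw=-85.19 pit=0.00 F=[0. 0. 0.] M=[0.02 0.01 0.04]  t=20.9
x=114.0 lat=-0.25 z=0.15 yaw=-85.19 pit=0.00 F=[-0.  -0.3  0. ] M=[ 0.   -0.06  0.05]  t=21.2
x=116.0 lat=-0.26 z=0.15 yaw=-85.19 pit=0.00 F=[-0.1 -0.7  0. ] M=[ 0.03 -0.    0.01]  t=21.4
x=118.0 lat=-0.30 z=0.15 yaw=-85.19 pit=0.00 F=[0. 0. 0.] M=[0.06 0.   0.04]  t=21.7
x=120.0 lat=-0.30 z=0.15 yaw=-85.19 pit=0.00 F=[0. 0. 0.] M=[ 0.04 -0.02  0.04]  t=21.9
x=122.0 lat=-0.30 z=0.15 yaw=-85.19 pit=0.00 F=[-0.  -0.3  0. ] M=[ 0.04 -0.03  0.02]  t=22.2
x=124.0 lat=-0.31 z=0.15 yaw=-85.19 pit=0.00 F=[ 0.5 -0.   0. ] M=[0.01 0.02 0.01]  t=22.4
x=126.0 lat=-0.31 z=0.15 yaw=-85.19 pit=0.00 F=[ 0. -0.  0.] M=[-0.   -0.01  0.05]  t=22.7
```

View pics/mid.png

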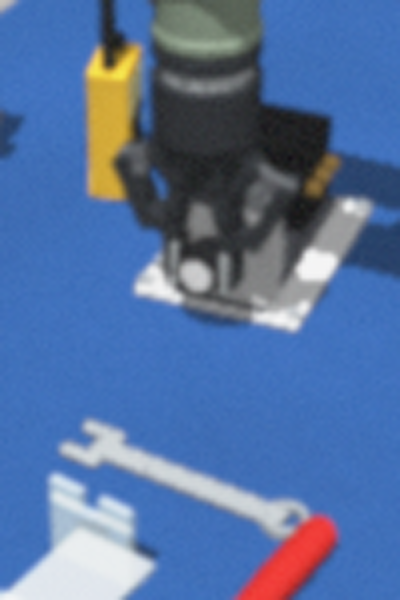

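The picture shows the knob just off the front panel with the rod through the row, and no forces were felt. Next I push home in small steps.

```bash
python3 - <<'E'
from ins import *
s=load();insert(s,.134,step=.001,speed=.02,stop=9,th=7)
if s['x']>=.1339: insert(s,.146,step=.0005,speed=.01,stop=8.5,th=5)
E
```

```text
x=127.0 lat=-0.31 z=0.15 yaw=-85.19 pit=0.00 F=[0. 0. 0.] M=[-0.   -0.06 -0.06]  t=23.0
x=128.0 lat=-0.31 z=0.15 yaw=-85.19 pit=0.00 F=[-0.  -0.4  0. ] M=[-0.01  0.11  0.02]  t=23.2
x=129.0 lat=-0.33 z=0.15 yaw=-85.19 pit=0.00 F=[-2.9 -0.4  0.7] M=[0.05 0.7  0.07]  t=23.5
x=130.0 lat=-0.35 z=0.18 yaw=-85.19 pit=0.00 F=[-5.   0.4  0.4] M=[-0.02  0.77  0.15]  t=23.7
x=131.0 lat=-0.33 z=0.20 yaw=-85.19 pit=0.00 F=[-4.5  0.3  0.2] M=[0.07 0.8  0.13]  t=24.0
x=132.0 lat=-0.31 z=0.22 yaw=-85.19 pit=0.00 F=[-4.4  0.4  0. ] M=[0.06 0.85 0.16]  t=24.2
x=133.0 lat=-0.29 z=0.22 yaw=-85.19 pit=0.00 F=[-4.1  0.3  0.7] M=[0.07 0.88 0.07]  t=24.5
x=134.0 lat=-0.28 z=0.25 yaw=-85.19 pit=0.00 F=[-5.1 -0.1  0.2] M=[0.05 0.82 0.09]  t=24.7
x=134.5 lat=-0.28 z=0.26 yaw=-85.19 pit=0.00 F=[-4.6 -0.2  0.8] M=[0.05 0.85 0.12]  t=25.0
x=135.0 lat=-0.29 z=0.30 yaw=-85.19 pit=0.00 F=[-4.6  0.4  0.3] M=[0.09 0.8  0.16]  t=25.2
x=135.5 lat=-0.27 z=0.32 yaw=-85.19 pit=0.00 F=[-4.5 -1.   0.5] M=[0.06 0.85 0.14]  t=25.5
x=136.0 lat=-0.32 z=0.34 yaw=-85.19 pit=0.00 F=[-4.6  0.4  0. ] M=[0.05 0.8  0.11]  t=25.7
x=136.5 lat=-0.30 z=0.34 yaw=-85.19 pit=0.00 F=[-4.5  0.3  0. ] M=[0.02 0.81 0.1 ]  t=26.0
x=137.0 lat=-0.28 z=0.34 yaw=-85.19 pit=0.00 F=[-4.6  0.4  1. ] M=[0.08 0.89 0.13]  t=26.2
x=137.5 lat=-0.26 z=0.39 yaw=-85.19 pit=0.00 F=[-4.9  0.4  0. ] M=[0.1  0.85 0.16]  t=26.5
x=138.0 lat=-0.24 z=0.39 yaw=-85.19 pit=0.00 F=[-5.7  0.5  0. ] M=[0.01 1.05 0.12]  t=26.7
x=138.5 lat=-0.22 z=0.39 yaw=-85.19 pit=0.00 F=[-7.4  0.4  1.2] M=[0.06 1.26 0.12]  t=27.0
x=139.0 lat=-0.20 z=0.45 yaw=-85.19 pit=0.00 F=[-8.9  0.8  1. ] M=[0.1  1.41 0.12]  t=27.2
STOP
```

Coupling contact came at about 128.5 and the panel about 9 mm later, so the shaft is home. I relieve the load, release and retreat.

```bash
python3 - <<'E'
from ins import *
s=load();s['x']-=.0006;p,q,nx,ny=pose(s);arm.move_linear(p,frame=q,speed=.01)
print(sense(s)[0]);arm.open();print('open',sense(s)[0],arm.read_opening())
p=np.array(arm.read_eef_pos());arm.move_linear(p+[0,0,.10],speed=.1,threshold=8)
arm.move_linear(p-nx*.12+[0,0,.14],speed=.15)
arm.sleep(.5);s2=arm.snapshot('side');T=tcpT(arm);w=arm.snapshot('wrist');o=np.zeros((600,800,3),np.uint8)
o[:,:400]=cv2.resize(s2['frame'][90:240,210:310,::-1],(400,600),interpolation=cv2.INTER_CUBIC)
o[:,400:]=cv2.resize(w['frame'][184:384,190:323,::-1],(400,600),interpolation=cv2.INTER_CUBIC)
cv2.imwrite('pics/end.png',o);print(arm.read_clock())
E
```

```text
[-6.98500855  0.28242075  0.49653886]
open [0.         0.         0.14685168] 0.08540712514103398
30.8
```

View pics/end.png

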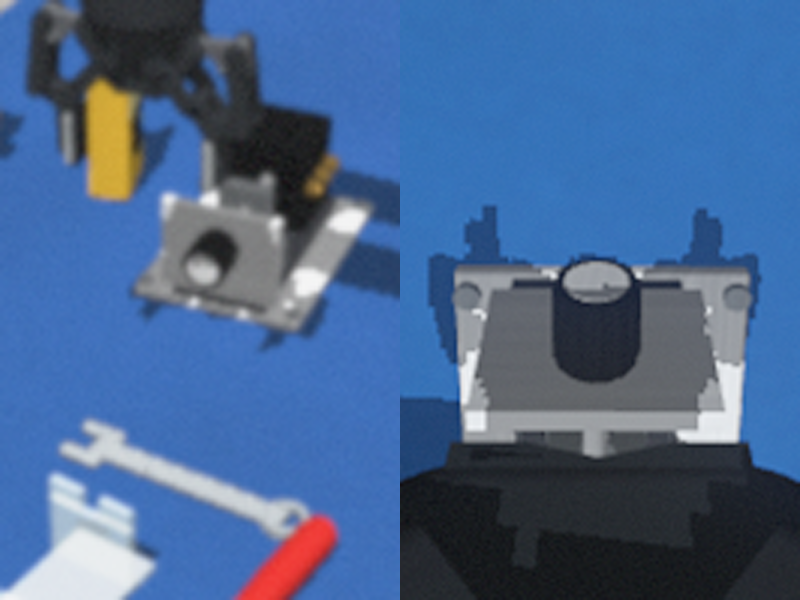

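The knob sits square against the front panel, the rod is visible running on behind it, and the gripper is clear. I'm handing the job in.

```bash
python3 -c "
from bench import arm
print(arm.sign_off())"
```

```text
the job is handed in; nothing more can be done
None
```

The shaft is threaded through all three bearings and pushed home until the knob met the panel, with the coupling pushed back about 9 mm by the arm's travel; I released it and handed the job in at about 31 s, with wrist forces around 10 N at most, but the hand-in returned no verdict.

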